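# Seat a picture frame in the drilling jig

### The arm

A 6-joint arm with a two-finger parallel gripper is mounted at the origin on the work surface. World frame = base frame: x ahead of the robot, y to its left, z up, the work surface at z = 0. Lengths are in m, angles in rad, forces in N, time in s.
With the tool pointing down it reaches from about 0.35 to 0.975 m from the base axis. Payload 4.9 kg.
Tool frame: the origin (TCP) lies at the very end of the fingers, on their centre line; the grasp point (between the pads) lies manip.grip_point_offset behind it (manip.grip_point_offset is the distance from the TCP to the grasp point, in m); z points along the fingers, y is the line along which they close (so a half turn about z gives the same grasp; the last joint's range is limited). The gripper opens to 85 mm and grips with 20 to 120 N. Pads are 22 mm wide; open, the fingers measure 114 mm over their backs; the gripper's body (76 mm by 85 mm) begins 54 mm behind the grasp point. The pads swing forward as they close: fully open they stand 13 mm farther back than shut.
Start: joints at [-1.398, 0.053, 1.613, -0, 1.476, -0.119], TCP at [0.18, -0.599, 0.231] pointing down, gripper open.
Joint ranges: [-3.01, 3.01], [-1.01, 2.22], [0.06, 2.58], [-1.02, 4.17], [0.09, 2.62], [-3.14, 3.14]. Speed limits (rad/s): [2.57, 2.57, 3.14, 3.14, 3.14, 3.14].

### API

Orientations are given as a unit quaternion [w, x, y, z].
In Python, from plant import manip gives the robot as it stands.
- The arm moves only by the shell command python3 -m crank 'ROWS' [OPENING]. ROWS is JSON, a list of rows, each an object of numbers: "x", "y", "z": the shift along the tool's x, y, z in cm; "turn": the turn about the tool's z in rad. In form: [{"x": .., "y": .., "z": .., "turn": ..}, ...]. A call has 1 to 5 rows; each row shifts and turns the commanded pose from where the row before left it, along the tool's axes as they then stand; what a row does not reach is not made up. A row lasts 1/10 s, in which the tool goes at most 50 mm and 8.59 degrees, less where a joint would pass 70% of its speed; a pose out of reach is approached as far as the arm can. A call with a gripper value outside its range is refused whole. OPENING is the opening in per cent of the stroke, from 0 (shut) to 100 (fully open), set as the call begins (- or left out, the last holds). The fingers move at their own pace and stop on an object; the grip force is fixed at half the most. Time passes only in rows, so rows that do not move let the fingers close. It gives the time, the measured TCP pose, the force, the opening and the grip force at its end, in the units of the state.
- manip.state(): the state, without advancing time (a new reading comes with each control period).
- manip.grab_frame(name): name is "scene" or "top" or "wrist"; returns (picture, depth): 384x512x3 uint8, red, green, blue; 384x512 float32, m along the optical axis (not along the pixel's ray), 0 where there is no reading.
- manip.camera_model(name): a dict with "mtx" (3x3 intrinsics, pixels), "world_to_cam" (4x4, takes a point from world to camera coordinates). Camera axes: x right, y down, z forward; pixel columns grow to the right and rows downward; lengths in m; the calibration is good to about 2 mm. A picture is of the moment at which its call begins: read the wrist's pose just before it. camera_model takes no time and is no camera call; for the wrist camera it gives the pose at the moment of the call.
- manip.job_done(): hands the job in; it is judged then, once.
The state is a dict: "time": time; "joint_pos": joint angles; "joint_vel": joint speeds; "joint_efforts": joint torques, N m; "tool_pos": TCP position; "tool_rot": TCP orientation; "contact_force": force on the tool from outside, world axes, zero at the start; "ft_torque": the same for the moment, N m; "gripper_width": opening from 0.0 (shut) to 1.0 (fully open); "grasp_force": force on a finger pad.
Only numpy, scipy, OpenCV 4.12 (cv2) and the standard library are available. Lean on these libraries where they do the work, as an engineer would, in place of code of your own. Each camera call takes 0.05 s, during which the arm holds its last target. There are 200 camera calls.

### The job

Pick up the wooden picture frame and lay it flat on the plywood jig, then push it gently fully home so that it presses against both steel dowels and the end stop at the same time. Then slide the red keeper up until it presses the frame lightly against the end stop, and leave everything in place, with the paint containers not disturbed.

Things in the scene. Friction and masses are not known exactly. Their poses are not given: they have to be found in the camera images.
- frame: Loose, empty picture frame of brown wood, 0.14 to 0.26 kg, lying flat on the bench at first. Outside 120 mm (its x) by 180 mm (its y), 18 mm thick; rails 20 mm wide around an opening of 80 by 140 mm. Origin: middle of the opening, at the underside; z up. It is the same turned by half a turn, and may lie in the jig either way round.
- jig: Waxed plywood board fixed to the bench, 220 mm (x) by 340 mm (y), 12 mm thick. Origin: centre of its underside; x points to the fence with its two dowels, y from keeper to end stop, z up. The frame lies on its top, long sides along the jig's y: one 180 mm side against both dowels (at its +x), one 120 mm end against the end stop (at its +y).
- fence_mark (a point): Fixed mark on the jig board's top at jig x = 70, y = 7 mm; axes as the jig's. A dark steel fence bar (190 mm in y, 8 mm high) is bolted down here with two upright, slippery steel dowels (10 mm diameter, 14 mm high) in its front, 65 mm before and after the mark in y, standing out 5 mm. The line the frame touches is between 15 mm before and 15 mm beyond the mark in x; its setting is not reported.
- stop_mark (a point): Fixed mark on the jig board's top at jig x = -10, y = 100 mm; axes as the jig's. The end stop is bolted down here: a slippery round steel nose (16 mm diameter, 14 mm high) before a blue block (44 mm in x, 20 mm high). The point of the nose is within 8 mm of the mark either way in y; its setting is not reported. Dowels, stop and keeper are for light pushes: 5 to 10 N is right, 15 N damages them.
- keeper: Red block (44 mm in x, 20 mm in y, 32 mm high) sliding along the jig's y at jig x = -10 mm, with a round steel nose towards +y. Origin: foremost point of the nose, 1 mm above the board; axes as the jig's. The block lies 10 to 30 mm behind it: push its back or pinch its sides. About 3 N of friction; stays where left. Starts with nose at jig y = -125 to -115 mm, can go to -60 mm.
- brown_bottle: Bystander: brown paint bottle with black cap, 38 mm diameter, 105 mm high; origin at the centre of its foot.
- pink_bottle: Bystander: pink paint bottle with white cap, 36 mm diameter, 95 mm high; origin at the centre of its foot.
- tub: Bystander: blue paint tub with white lid, 84 mm diameter, 85 mm high; origin at the centre of its foot.
Mind the look-alikes: they are no part of the job. Of the things that look like the frame, take the one that is farthest to the robot's left at the start.

How it is judged:
On the way, in this order (a step that is already met when the one before it is completed fails the run):
1. the frame, flat on the jig, presses against both dowels and the end stop at the same time, with at least 0.5 N on each, for 0.2 s (contact force between frame and fence_c0 above 0.5 N and contact force between frame and fence_c1 above 0.5 N and contact force between frame and stop_c0 above 0.5 N and ((x of fence_c0 in the frame of frame between 0.063 and 0.067 m and x of fence_c1 in the frame of frame between 0.063 and 0.067 m and y of stop_c0 in the frame of frame between 0.096 and 0.1 m) or (x of fence_c0 in the frame of frame between -0.067 and -0.063 m and x of fence_c1 in the frame of frame between -0.067 and -0.063 m and y of stop_c0 in the frame of frame between -0.1 and -0.096 m)) and z of frame in the frame of jig between 0.0095 and 0.0145 m and angle between frame's own z axis and vertical below 0.03 rad), for 0.2 s.
2. the keeper presses on the frame and the frame on the end stop, at least 1 N each, for 0.1 s (contact force between frame and keeper above 1 N and contact force between frame and stop_c0 above 1 N), for 0.1 s.
At the end, for the whole second after the job is handed in: The frame lies flat on the jig (tilt under 0.03 rad, resting on the board), at rest, its long side within 2 mm of both dowels, its end within 2 mm of the end stop, and the keeper's nose within 2 mm of its other end (((x of fence_c0 in the frame of frame between 0.063 and 0.067 m and x of fence_c1 in the frame of frame between 0.063 and 0.067 m and y of stop_c0 in the frame of frame between 0.096 and 0.1 m) or (x of fence_c0 in the frame of frame between -0.067 and -0.063 m and x of fence_c1 in the frame of frame between -0.067 and -0.063 m and y of stop_c0 in the frame of frame between -0.1 and -0.096 m)) and z of frame in the frame of jig between 0.0095 and 0.0145 m and angle between frame's own z axis and vertical below 0.03 rad and y of frame in the frame of keeper below 0.092 m and linear speed of frame below 0.01 m/s); the robot touches nothing.
It fails at once if more than 15 N between the frame and the fence with its two dowels, the end stop or the keeper (contact force between frame and fence above 15 N or contact force between frame and stop_c0 above 15 N or contact force between frame and keeper above 15 N).
It fails at once if a paint container moved more than 20 mm or tipped (distance of any of brown_bottle, pink_bottle, tub from where it was at the start of the episode above 0.02 m or angle between any of brown_bottle, pink_bottle, tub's own z axis and vertical above 0.4 rad).
It also fails if it takes over 72 s, if anything falls off the work surface, if the arm or the gripper's body presses on something with over 40 N, if the wrist force passes 120 N, or if a joint passes its speed limit or range.

## Working session

There is one attempt and no reset: what is moved stays moved. The work goes in short steps, Python scripts to look and compute and a shell command to move; the robot and the scene stay as the last step left them, time stands still between calls to the robot, and variables do not carry over. Pictures are saved under pics/ and viewed, at most 10 in all, crops included, and the job is handed in when it is done.

```bash
ls; mkdir -p pics; python3 - <<'E'
from plant import manip
import cv2,numpy as np
s=manip.state();print(s['time'],s['tool_pos'],s['tool_rot'],s['contact_force'],s['gripper_width'],manip.grip_point_offset)
for n in ("scene","top"):
    p,d=manip.grab_frame(n);np.savez(f'pics/{n}0.npz',p=p,d=d)
    cv2.imwrite(f'pics/{n}0.png',p[:,:,::-1])
    c=manip.camera_model(n);print(n,np.round(c['mtx'],1).tolist(),np.round(c['world_to_cam'],3).tolist())
E
```

```text
pics
0.0 [ 0.17969034 -0.59796695  0.23006622] [-1.03628791e-03  9.89376213e-01  1.45374117e-01 -2.50826421e-05] [-0.2337387  -0.29235209  0.30372547] 0.9985942199033386 0.0187
scene [[385.8, 0.0, 253.6], [0.0, 385.8, 194.1], [0.0, 0.0, 1.0]] [[0.684, 0.729, 0.002, -0.295], [0.631, -0.591, -0.503, -0.302], [-0.366, 0.346, -0.864, 1.249], [0.0, 0.0, 0.0, 1.0]]
top [[355.3, 0.0, 253.8], [0.0, 355.3, 190.7], [0.0, 0.0, 1.0]] [[0.001, -1.0, 0.016, -0.032], [-0.996, -0.002, -0.089, 0.478], [0.089, -0.016, -0.996, 1.063], [0.0, 0.0, 0.0, 1.0]]
```

View pics/top0.png

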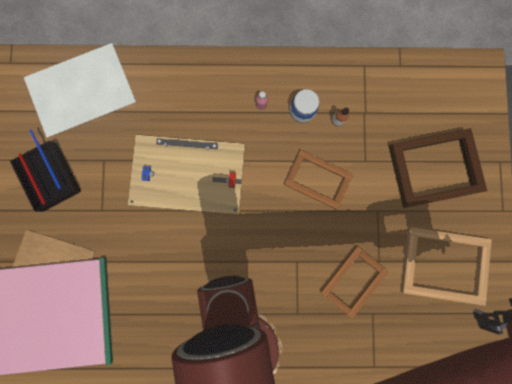

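View pics/scene0.png

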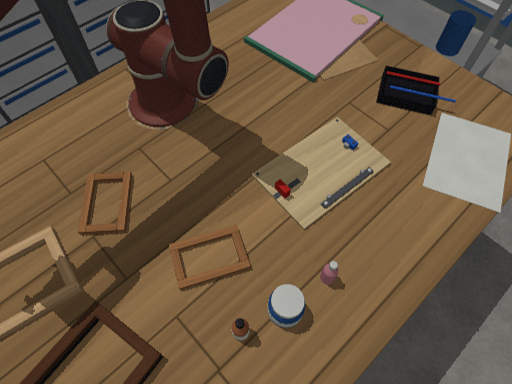

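The top view shows four frame-like things: small brown at (318,179), small brown at (353,281), large pale at (448,266) and large dark at (437,167). The robot's left is image left. The frame at (318,179) fits: brown, small and farthest left. The jig is at (187,174), with its fence along the far edge at (187,143), the blue stop at (147,173) and the red keeper at (232,180).

```bash
cat > h.py <<'E'
import cv2,numpy as np
from plant import manip
def ray(c,uv,z):
    """pixels -> world points on plane z"""
    uv=np.atleast_2d(uv).astype(float); W=np.array(c['world_to_cam']);R=W[:3,:3];o=-R.T@W[:3,3]
    d=(np.linalg.inv(c['mtx'])@np.c_[uv,np.ones(len(uv))].T).T@R
    return o+d*((z-o[2])/d[:,2])[:,None]
def blobs(m,amin=30):
    cs,_=cv2.findContours(m.astype(np.uint8),cv2.RETR_EXTERNAL,cv2.CHAIN_APPROX_NONE)
    return [c[:,0,:] for c in cs if cv2.contourArea(c)>amin]
def rect(c,cnt,z):
    r=cv2.minAreaRect((ray(c,cnt,z)[:,:2]*1000).astype(np.float32)); return r
E
python3 - <<'E'
from h import *
p=np.load('pics/top0.npz')['p'];c=manip.camera_model('top')
hsv=cv2.cvtColor(p,cv2.COLOR_RGB2HSV)
for uv in [(300,153),(318,198),(160,180),(215,165),(280,200),(372,250)]: print(uv,hsv[uv[1],uv[0]],p[uv[1],uv[0]])
cr=p[140:220,120:365];cv2.imwrite('pics/crop.png',cv2.resize(cr,None,fx=3.2,fy=3.2,interpolation=cv2.INTER_CUBIC)[:,:,::-1])
E
```

```text
(300, 153) [ 13 145 148] [148 101  64]
(318, 198) [ 13 143 153] [153 105  67]
(160, 180) [ 19  92 192] [192 167 123]
(215, 165) [ 18  94 199] [199 171 126]
(280, 200) [ 16 127 133] [133 102  67]
(372, 250) [ 15 117 126] [126  97  68]
```

View pics/crop.png

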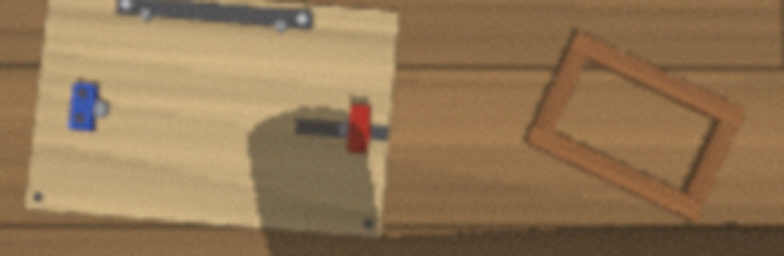

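The crop confirms the single brown frame with 120x180-like proportions, corners at about (300,149), (353,174), (338,208), (285,183) in the top view. Next come metric poses.

```bash
python3 - <<'E'
from h import *
p=np.load('pics/top0.npz')['p'];c=manip.camera_model('top')
hsv=cv2.cvtColor(p,cv2.COLOR_RGB2HSV).astype(int);H,S,V=hsv[...,0],hsv[...,1],hsv[...,2]
rgb=p.astype(float); 
m=((H<=13)&(S>125)&(V>110)).astype(np.uint8); m=cv2.morphologyEx(m,cv2.MORPH_CLOSE,np.ones((3,3)))
for b in blobs(m,300):
    print('frame?',b.mean(0).round(),rect(c,b,.018),rect(c,b,.009))
j=((S<108)&(V>60)&(H>=14)&(H<=24)).astype(np.uint8); j[:125]=0;j[225:]=0;j[:,:120]=0;j[:,255:]=0
for x in range(1):
    b=[q for q in blobs(cv2.morphologyEx(j,cv2.MORPH_CLOSE,np.ones((5,5))),2000)]
    for q in b:
        hu=cv2.convexHull(q); r=rect(c,q,.012);print('jig',r); print(cv2.approxPolyDP(hu,6,True)[:,0].tolist()); print(cv2.boxPoints(r).round())
red=((H<6)|(H>172))&(S>150)&(V>90)
for b in blobs(red,15): print('red',b.mean(0),rect(c,b,.032))
blue=(H>105)&(H<130)&(S>130)&(V>90)
for b in blobs(blue,15): print('blue',b.mean(0),rect(c,b,.032))
E
```

```text
frame? [354. 283.] ((203.457763671875, -335.00762939453125), (120.51895141601562, 178.49778747558594), 50.54220199584961) ((201.98194885253906, -337.67327880859375), (121.51981353759766, 179.98016357421875), 50.542205810546875)
frame? [318. 180.] ((515.0535278320312, -230.25889587402344), (179.705322265625, 120.80889129638672), 64.33678436279297) ((516.1654663085938, -232.05470275878906), (181.19775390625, 121.81219482421875), 64.33679962158203)
jig ((516.439697265625, 178.04513549804688), (343.8172912597656, 254.02328491210938), 85.45111846923828)
[[136, 134], [243, 143], [238, 214], [211, 222], [129, 205]]
[[376.  17.]
 [629.  -3.]
 [657. 339.]
 [403. 359.]]
red [231.81818182 179.3030303 ] ((511.0140686035156, 34.815528869628906), (39.68467712402344, 18.160327911376953), 0.3911212086677551)
red [ 31.34653465 178.74257426] ((512.2520141601562, 637.6466064453125), (169.44273376464844, 9.125016212463379), 28.722503662109375)
blue [145.88095238 173.78571429] ((530.08837890625, 295.77069091796875), (18.289216995239258, 37.64506530761719), 85.27066802978516)
blue [ 44.87068966 159.5       ] ((571.513671875, 599.8076171875), (198.48817443847656, 9.224787712097168), 28.52370834350586)
```

```bash
cat >> h.py <<'E'
def go(x,y,z,head):
    """print turn first, then shift in turned tool axes (cm); heading of tool x in deg"""
    s=manip.state();q=s['tool_rot'];from scipy.spatial.transform import Rotation as Ro
    R=Ro.from_quat([*q[1:],q[0]]).as_matrix();h=np.degrees(np.arctan2(R[1,0],R[0,0]))
    d=np.array([x,y,z])-s['tool_pos'];a=np.radians(head)
    print('t',s['time'],'pos',np.round(s['tool_pos'],4),'head',round(h,2),'F',np.round(s['contact_force'],2),'zdir',R[:,2].round(3))
    print('turn',round(-np.radians((head-h+180)%360-180),3),'shift cm x,y,z',round(100*(d[0]*np.cos(a)+d[1]*np.sin(a)),2),round(100*(d[0]*np.sin(a)-d[1]*np.cos(a)),2),round(-100*d[2],2))
E
python3 -m crank '[{"turn":-0.14,"z":-1},{"turn":-0.14},{"turn":-0.14},{"turn":-0.14},{"turn":-0.14}]' 60
python3 -m crank '[{"turn":-0.13},{}]'
python3 -c "
from h import *
go(.470,-.208,.2,64.3)"
```

```text
t 0.1 pos [ 0.1797 -0.598   0.2302] head 16.72 F [-0.25  0.4  -0.23] zdir [-0.     0.002 -1.   ]
turn -0.83 shift cm x,y,z 47.73 9.25 3.02schema error: expected keys x, y, z, turn
schema error: expected keys x, y, z, turn
```

All keys are needed in every row.

```bash

python3 -m crank '[{"x":0,"y":0,"z":-1,"turn":-0.14},{"x":0,"y":0,"z":0,"turn":-0.14},{"x":0,"y":0,"z":0,"turn":-0.14},{"x":0,"y":0,"z":0,"turn":-0.14},{"x":0,"y":0,"z":0,"turn":-0.14}]' 60
python3 -m crank '[{"x":0,"y":0,"z":0,"turn":-0.13},{"x":3,"y":0.5,"z":0,"turn":0},{"x":4,"y":1,"z":0,"turn":0},{"x":4,"y":1,"z":0,"turn":0},{"x":4,"y":1,"z":0,"turn":0}]'
python3 -m crank '[{"x":4,"y":1,"z":0,"turn":0},{"x":4,"y":1,"z":0,"turn":0},{"x":4,"y":1,"z":0,"turn":0},{"x":4,"y":1,"z":0,"turn":0},{"x":4,"y":1,"z":0,"turn":0}]'
python3 -c "
from h import *
go(.470,-.208,.2,64.3)"
```

```text
time: 0.6
tool_pos: [0.1797, -0.5982, 0.2406]
tool_rot: [-0.001, 0.878, 0.478, 0.0]
contact_force: [0.2, 0.4, 0.3]
gripper_width: 0.602
grasp_force: 0.0
time: 1.1
tool_pos: [0.277, -0.4771, 0.2406]
tool_rot: [-0.001, 0.847, 0.532, 0.0]
contact_force: [-0.3, -0.8, 0.2]
gripper_width: 0.603
grasp_force: 0.0
time: 1.6
tool_pos: [0.4089, -0.3185, 0.2409]
tool_rot: [-0.0, 0.847, 0.532, -0.0]
contact_force: [-0.1, -0.1, 0.4]
gripper_width: 0.601
grasp_force: 0.0
t 1.6 pos [ 0.4089 -0.3185  0.2409] head 64.27 F [-0.12 -0.08  0.42] zdir [-0.  0. -1.]
turn -0.001 shift cm x,y,z 12.61 0.71 4.09
```

```bash

python3 -m crank '[{"x":4,"y":0.2,"z":1,"turn":0},{"x":4,"y":0.2,"z":1,"turn":0},{"x":3,"y":0.2,"z":1,"turn":0},{"x":1.6,"y":0.1,"z":1,"turn":0},{"x":0,"y":0,"z":0,"turn":0}]'
python3 - <<'E'
from h import *
go(.470,-.208,.2,64.3)
c=manip.camera_model('wrist')
p,d=manip.grab_frame('wrist');np.savez('pics/w1.npz',p=p,W=c['world_to_cam'],K=c['mtx']);cv2.imwrite('pics/w1.png',p[:,:,::-1])
hsv=cv2.cvtColor(p,cv2.COLOR_RGB2HSV).astype(int);H,S,V=hsv[...,0],hsv[...,1],hsv[...,2]
m=((H<=13)&(S>125)&(V>90)).astype(np.uint8);m=cv2.morphologyEx(m,cv2.MORPH_CLOSE,np.ones((5,5)))
for b in blobs(m,2000): print(b.min(0),b.max(0),rect(c,b,.018))
E
```

```text
time: 2.1
tool_pos: [0.4689, -0.2073, 0.199]
tool_rot: [-0.002, 0.846, 0.533, -0.001]
contact_force: [1.0, -0.3, 0.4]
gripper_width: 0.599
grasp_force: 0.0
t 2.1 pos [ 0.4689 -0.2073  0.199 ] head 64.46 F [ 1.04 -0.34  0.44] zdir [-0.003  0.002 -1.   ]
turn 0.003 shift cm x,y,z -0.01 0.13 -0.1
[249 101] [352 242] ((514.3973388671875, -233.51840209960938), (178.48634338378906, 117.44746398925781), 65.08039093017578)
```

View pics/w1.png

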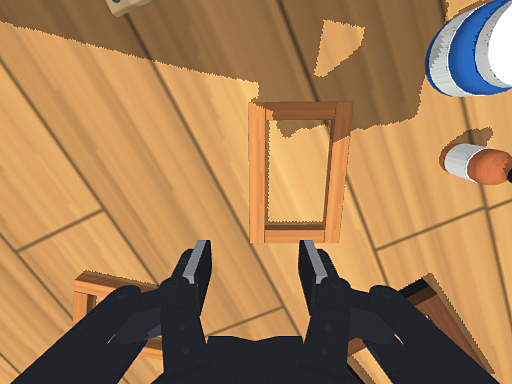

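```bash

python3 -m crank '[{"x":-0.25,"y":0.07,"z":4,"turn":-0.004},{"x":0,"y":0,"z":5,"turn":0},{"x":0,"y":0,"z":5,"turn":0},{"x":0,"y":0,"z":4,"turn":0},{"x":0,"y":0,"z":1,"turn":0}]'
python3 -m crank '[{"x":0,"y":0,"z":0.4,"turn":0},{"x":0,"y":0,"z":0,"turn":0}]'
python3 -c "
from h import *
go(.4695,-.2106,.004,64.7)"
```

```text
time: 2.65
tool_pos: [0.4649, -0.2112, 0.0066]
tool_rot: [-0.004, 0.846, 0.533, -0.002]
contact_force: [-1.2, 0.1, -0.8]
gripper_width: 0.595
grasp_force: 0.0
time: 2.85
tool_pos: [0.47, -0.2136, 0.0091]
tool_rot: [0.001, 0.846, 0.533, 0.001]
contact_force: [0.6, 0.4, 0.8]
gripper_width: 0.598
grasp_force: 0.0
t 2.85 pos [ 0.47   -0.2136  0.0091] head 64.46 F [0.62 0.38 0.76] zdir [ 0.002 -0.002 -1.   ]
turn -0.004 shift cm x,y,z 0.25 -0.17 0.51
```

```bash

python3 -m crank '[{"x":0,"y":0,"z":0,"turn":0},{"x":0,"y":0,"z":0,"turn":0},{"x":0,"y":0,"z":0,"turn":0}]'
python3 -c "
from h import *
go(.4695,-.2106,.004,64.7)"
```

```text
time: 3.15
tool_pos: [0.4699, -0.2128, 0.0089]
tool_rot: [0.001, 0.846, 0.534, 0.001]
contact_force: [0.1, -0.2, -0.5]
gripper_width: 0.599
grasp_force: 0.0
t 3.15 pos [ 0.4699 -0.2128  0.0089] head 64.51 F [ 0.07 -0.21 -0.45] zdir [ 0.002 -0.002 -1.   ]
turn -0.003 shift cm x,y,z 0.19 -0.13 0.49
```

```bash

python3 -m crank '[{"x":0.1,"y":-0.1,"z":0.3,"turn":-0.004},{"x":0,"y":0,"z":0.2,"turn":0},{"x":0,"y":0,"z":0,"turn":0},{"x":0,"y":0,"z":0,"turn":0}]'
python3 -m crank '[{"x":0,"y":0,"z":0,"turn":0},{"x":0,"y":0,"z":0,"turn":0},{"x":0,"y":0,"z":0,"turn":0},{"x":0,"y":0,"z":0,"turn":0},{"x":0,"y":0,"z":0,"turn":0}]' 0
python3 -m crank '[{"x":0,"y":0,"z":0,"turn":0},{"x":0,"y":0,"z":0,"turn":0},{"x":0,"y":0,"z":0,"turn":0},{"x":0,"y":0,"z":0,"turn":0},{"x":0,"y":0,"z":0,"turn":0}]'
python3 -c "
from h import *
go(.4695,-.2106,.004,64.7)"
```

```text
time: 3.55
tool_pos: [0.4682, -0.2107, 0.002]
tool_rot: [-0.0, 0.845, 0.535, -0.0]
contact_force: [0.2, -0.3, 0.5]
gripper_width: 0.599
grasp_force: 0.0
time: 4.05
tool_pos: [0.4686, -0.2111, 0.0026]
tool_rot: [0.0, 0.845, 0.535, 0.0]
contact_force: [0.0, -0.3, 2.2]
gripper_width: 0.216
grasp_force: 60.9
time: 4.55
tool_pos: [0.4686, -0.211, 0.0026]
tool_rot: [0.0, 0.845, 0.535, 0.0]
contact_force: [0.3, 0.6, 4.4]
gripper_width: 0.217
grasp_force: 61.1
t 4.55 pos [ 0.4686 -0.211   0.0026] head 64.74 F [0.29 0.62 4.42] zdir [ 0. -0. -1.]
turn 0.001 shift cm x,y,z 0.08 0.06 -0.14
```

```bash

python3 -m crank '[{"x":0,"y":0,"z":-1,"turn":0},{"x":0,"y":0,"z":-2,"turn":0},{"x":0,"y":0,"z":-3,"turn":0},{"x":0,"y":0,"z":-3,"turn":0},{"x":0,"y":0,"z":-2,"turn":0}]'
python3 -m crank '[{"x":0,"y":0,"z":0,"turn":0.1},{"x":0,"y":0,"z":0,"turn":-0.1},{"x":0,"y":0,"z":0,"turn":0},{"x":0,"y":0,"z":0,"turn":0}]'
python3 - <<'E'
from h import *
go(.469,-.211,.2,64.7)
p,d=manip.grab_frame('top');np.savez('pics/top1.npz',p=p);c=manip.camera_model('top')
cr=p[120:225,110:350];cv2.imwrite('pics/crop1.png',cv2.resize(cr,None,fx=3.3,fy=3.3,interpolation=cv2.INTER_CUBIC)[:,:,::-1])
hsv=cv2.cvtColor(p,cv2.COLOR_RGB2HSV).astype(int);H,S,V=hsv[...,0],hsv[...,1],hsv[...,2]
j=((S<110)&(V>75)&(H>=14)&(H<=24)).astype(np.uint8); j[:125]=0;j[225:]=0;j[:,:120]=0;j[:,255:]=0
for q in blobs(cv2.morphologyEx(j,cv2.MORPH_OPEN,np.ones((7,7))),2000): print('jig',rect(c,q,.012),cv2.approxPolyDP(cv2.convexHull(q),5,True)[:,0].tolist())
E
```

```text
time: 5.05
tool_pos: [0.4683, -0.2109, 0.114]
tool_rot: [0.0, 0.845, 0.535, 0.0]
contact_force: [0.0, -0.2, -1.6]
gripper_width: 0.215
grasp_force: 60.4
time: 5.45
tool_pos: [0.4677, -0.2105, 0.1117]
tool_rot: [-0.001, 0.845, 0.535, -0.0]
contact_force: [0.8, 0.1, -1.9]
gripper_width: 0.215
grasp_force: 60.4
t 5.45 pos [ 0.4677 -0.2105  0.1117] head 64.63 F [ 0.79  0.05 -1.9 ] zdir [-0.001  0.001 -1.   ]
turn -0.001 shift cm x,y,z 0.01 0.14 -8.83
jig ((530.9730224609375, 176.57711791992188), (344.138671875, 225.1009063720703), 85.53872680664062) [[135, 135], [243, 143], [239, 213], [128, 205]]
```

View pics/crop1.png

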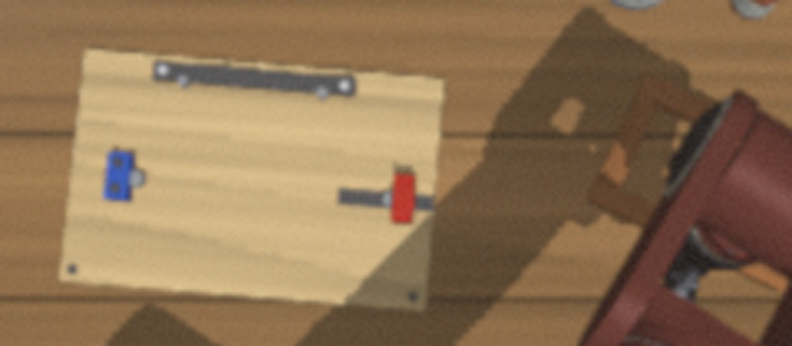

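```bash
python3 - <<'E'
from h import *
c=manip.camera_model('top')
# (u+.5)/3.3-.5+off : crop pixel to image pixel
P=lambda a:(np.atleast_2d(a)+.5)/3.3-.5+[110,120]
C=ray(c,P([(83,50),(443,80),(425,310),(60,280)]),.012)[:,:2]
o=C.mean(0); y=(C[0]-C[1])+(C[3]-C[2]); h=np.degrees(np.arctan2(y[1],y[0]))
print('corners',C.round(4).tolist(),'sides',[np.linalg.norm(C[i]-C[i-1]).round(4) for i in range(4)],'o',o,'yhead',h)
yh=np.array([np.cos(np.radians(h)),np.sin(np.radians(h))]);xh=np.array([yh[1],-yh[0]])
for n,px,z in [('d+',(183,80),.026),('d-',(322,92),.026),('nose',(138,178),.026),('blue',(118,177),.032),('keepertop',(402,197),.044),('knose',(388,198),.02)]:
    w=ray(c,P(px),z)[0,:2]; print(n,w.round(4),'jig',np.round([(w-o)@xh,(w-o)@yh],4))
E
```

```text
corners [[0.6525, 0.3383], [0.6252, -0.0006], [0.4084, 0.0154], [0.4358, 0.3529]] sides [np.float64(0.2172), np.float64(0.34), np.float64(0.2174), np.float64(0.3386)] o [0.53045709 0.17649699] yhead 85.38264675722205
d+ [0.621  0.2406] jig [0.0851 0.0711]
d- [0.6102 0.1116] jig [ 0.0847 -0.0583]
nose [0.5292 0.2798] jig [-0.0096  0.1028]
blue [0.5292 0.2964] jig [-0.0109  0.1194]
keepertop [0.51   0.0359] jig [-0.0091 -0.1418]
knose [0.5119 0.05  ] jig [-0.0083 -0.1276]
```

```bash

python3 -m crank '[{"x":0,"y":0,"z":0,"turn":-0.12},{"x":0,"y":0,"z":0,"turn":-0.12},{"x":0,"y":0,"z":0,"turn":-0.122},{"x":2,"y":0,"z":0,"turn":0},{"x":4,"y":0,"z":0,"turn":0}]'
python3 -m crank '[{"x":4,"y":0,"z":0,"turn":0},{"x":4,"y":0,"z":0,"turn":0},{"x":4,"y":0,"z":0,"turn":0},{"x":4,"y":0,"z":0,"turn":0},{"x":4,"y":0,"z":0,"turn":0}]'
python3 -m crank '[{"x":4,"y":0,"z":0,"turn":0},{"x":4,"y":0,"z":0,"turn":0},{"x":3,"y":0,"z":0,"turn":0},{"x":0,"y":0,"z":0,"turn":0},{"x":0,"y":0,"z":0,"turn":0}]'
python3 -c "
from h import *
go(.4905,.1787,.06,85.4)"
```

```text
time: 6.0
tool_pos: [0.4731, -0.1521, 0.1123]
tool_rot: [0.0, 0.736, 0.677, -0.0]
contact_force: [1.1, 0.6, -1.9]
gripper_width: 0.214
grasp_force: 60.4
time: 6.5
tool_pos: [0.4885, 0.0499, 0.1121]
tool_rot: [-0.0, 0.735, 0.678, -0.0]
contact_force: [1.1, -0.0, -2.3]
gripper_width: 0.215
grasp_force: 60.4
time: 7.0
tool_pos: [0.4972, 0.1582, 0.1119]
tool_rot: [-0.0, 0.734, 0.679, -0.001]
contact_force: [0.2, -0.6, -1.0]
gripper_width: 0.213
grasp_force: 60.4
t 7.0 pos [0.4972 0.1582 0.1119] head 85.52 F [ 0.15 -0.65 -0.95] zdir [-0.001 -0.001 -1.   ]
turn 0.002 shift cm x,y,z 1.99 -0.83 5.19
```

```bash

python3 -m crank '[{"x":1,"y":-0.4,"z":2,"turn":0},{"x":1,"y":-0.4,"z":2,"turn":0.002},{"x":0,"y":0,"z":1.2,"turn":0},{"x":0,"y":0,"z":0,"turn":0},{"x":0,"y":0,"z":0,"turn":0}]'
python3 -m crank '[{"x":0,"y":0,"z":1,"turn":0},{"x":0,"y":0,"z":1,"turn":0},{"x":0,"y":0,"z":0.5,"turn":0},{"x":0,"y":0,"z":0,"turn":0},{"x":0,"y":0,"z":0,"turn":0}]'
python3 - <<'E'
from h import *
go(.4905,.1787,.018,85.4)
c=manip.camera_model('wrist')
p,d=manip.grab_frame('wrist');cv2.imwrite('pics/w2.png',p[:,:,::-1])
E
```

```text
time: 7.5
tool_pos: [0.4915, 0.1776, 0.0605]
tool_rot: [0.0, 0.736, 0.677, -0.0]
contact_force: [0.2, 0.3, -1.1]
gripper_width: 0.213
grasp_force: 60.4
time: 8.0
tool_pos: [0.4911, 0.1785, 0.0351]
tool_rot: [-0.0, 0.735, 0.678, -0.0]
contact_force: [0.2, 0.0, -1.5]
gripper_width: 0.216
grasp_force: 60.3
t 8.0 pos [0.4911 0.1785 0.0351] head 85.36 F [ 0.16  0.   -1.46] zdir [-0. -0. -1.]
turn -0.001 shift cm x,y,z 0.01 -0.06 1.71
```

View pics/w2.png

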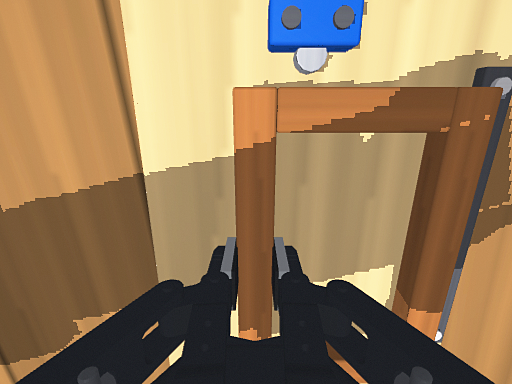

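The frame is held level along the jig. The nose tip is at (310,73), clear ahead of the frame end at row 87, and the rear dowel at (438,337) is clear to the right. I lower it now.

```bash

python3 -m crank '[{"x":0,"y":0,"z":0.8,"turn":0},{"x":0,"y":0,"z":0.6,"turn":0},{"x":0,"y":0,"z":0.4,"turn":0},{"x":0,"y":0,"z":0,"turn":0},{"x":0,"y":0,"z":0,"turn":0}]'
python3 -c "
from h import *
go(.4905,.1787,.0146,85.4)"
```

```text
time: 8.55
tool_pos: [0.491, 0.1785, 0.0171]
tool_rot: [-0.0, 0.735, 0.678, -0.0]
contact_force: [-0.4, 0.9, -2.2]
gripper_width: 0.216
grasp_force: 60.3
t 8.55 pos [0.491  0.1785 0.0171] head 85.36 F [-0.42  0.94 -2.2 ] zdir [-0. -0. -1.]
turn -0.001 shift cm x,y,z 0.02 -0.05 0.25
```

```bash

python3 -m crank '[{"x":0,"y":0,"z":0.1,"turn":0},{"x":0,"y":0,"z":0.1,"turn":0},{"x":0,"y":0,"z":0,"turn":0},{"x":0,"y":0,"z":0,"turn":0}]'
python3 -m crank '[{"x":0,"y":0,"z":0,"turn":0},{"x":0,"y":0,"z":0,"turn":0},{"x":0,"y":0,"z":0,"turn":0},{"x":0,"y":0,"z":0,"turn":0}]' 55
python3 -m crank '[{"x":0,"y":0,"z":-2,"turn":0},{"x":0,"y":0,"z":-3,"turn":0},{"x":0,"y":0,"z":-4,"turn":0},{"x":-3,"y":0,"z":-4,"turn":0},{"x":-3,"y":0,"z":-4,"turn":0}]'
python3 -m crank '[{"x":-3,"y":0,"z":-3,"turn":0},{"x":-3,"y":0,"z":-3,"turn":0},{"x":0,"y":0,"z":0,"turn":0},{"x":0,"y":0,"z":0,"turn":0}]' 0
python3 - <<'E'
from h import *
go(.4905,.1787,.0146,85.4)
c=manip.camera_model('wrist')
p,d=manip.grab_frame('wrist');cv2.imwrite('pics/w3.png',p[:,:,::-1]);np.savez('pics/w3.npz',p=p,W=c['world_to_cam'],K=c['mtx'])
hsv=cv2.cvtColor(p,cv2.COLOR_RGB2HSV).astype(int);H,S,V=hsv[...,0],hsv[...,1],hsv[...,2]
m=((H<=13)&(S>125)&(V>90)).astype(np.uint8);m=cv2.morphologyEx(m,cv2.MORPH_CLOSE,np.ones((5,5)))
for b in blobs(m,2000): print(b.min(0),b.max(0),rect(c,b,.030))
E
```

```text
time: 8.95
tool_pos: [0.4912, 0.1785, 0.0154]
tool_rot: [0.0, 0.735, 0.678, 0.0]
contact_force: [-0.9, 0.6, -1.2]
gripper_width: 0.215
grasp_force: 60.3
time: 9.35
tool_pos: [0.4915, 0.1786, 0.0156]
tool_rot: [0.0, 0.735, 0.678, 0.0]
contact_force: [0.8, 0.2, 0.2]
gripper_width: 0.551
grasp_force: 0.0
time: 9.85
tool_pos: [0.486, 0.1185, 0.187]
tool_rot: [0.0, 0.734, 0.679, 0.0]
contact_force: [0.8, -0.3, -0.6]
gripper_width: 0.548
grasp_force: 0.0
time: 10.25
tool_pos: [0.4818, 0.0585, 0.2462]
tool_rot: [0.001, 0.736, 0.677, 0.001]
contact_force: [0.2, 0.7, -1.1]
gripper_width: 0.001
grasp_force: 0.0
t 10.25 pos [0.4818 0.0585 0.2462] head 85.28 F [ 0.21  0.75 -1.05] zdir [ 0.002  0.    -1.   ]
turn -0.002 shift cm x,y,z 12.05 -0.1 23.16
[246   0] [350 146] ((539.1808471679688, 165.94529724121094), (163.36024475097656, 118.93647766113281), 85.30145263671875)
```

View pics/w3.png

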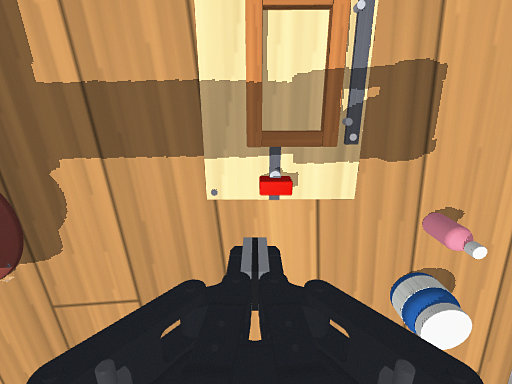

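The frame lies squarely on the jig at (292,75), its right edge at col 339 with a gap to the dowel at (348,121). The keeper is behind at (276,186). Next I put the shut fingers in the opening and push into the inner corner.

```bash

python3 -m crank '[{"x":4,"y":1.5,"z":0,"turn":0},{"x":4,"y":1.5,"z":2,"turn":0},{"x":4,"y":1.5,"z":4,"turn":0},{"x":3.9,"y":1.8,"z":4,"turn":-0.002},{"x":0,"y":0,"z":4,"turn":0}]'
python3 -m crank '[{"x":0,"y":0,"z":3,"turn":0},{"x":0,"y":0,"z":0,"turn":0},{"x":0,"y":0,"z":0,"turn":0}]'
python3 -c "
from h import *
go(.5586,.2144,.016,85.4)"
```

```text
time: 10.8
tool_pos: [0.5516, 0.2054, 0.1145]
tool_rot: [-0.001, 0.733, 0.681, 0.0]
contact_force: [0.5, -0.5, -0.3]
gripper_width: 0.005
grasp_force: 0.0
time: 11.1
tool_pos: [0.55, 0.2016, 0.0856]
tool_rot: [-0.001, 0.734, 0.679, -0.001]
contact_force: [0.2, 0.5, 0.6]
gripper_width: 0.0
grasp_force: 0.0
t 11.1 pos [0.55   0.2016 0.0856] head 85.53 F [0.19 0.53 0.59] zdir [-0.003 -0.001 -1.   ]
turn 0.002 shift cm x,y,z 1.35 0.75 6.96
```

```bash

python3 -m crank '[{"x":1,"y":0.7,"z":2,"turn":0},{"x":0,"y":0,"z":2,"turn":0},{"x":0,"y":0,"z":1,"turn":0},{"x":0,"y":0,"z":0.9,"turn":0},{"x":0,"y":0,"z":0.5,"turn":0}]'
python3 -m crank '[{"x":0,"y":0,"z":0.4,"turn":0},{"x":0,"y":0,"z":0,"turn":0},{"x":0,"y":0,"z":0,"turn":0}]'
python3 -c "
from h import *
go(.5586,.2144,.016,85.4)"
```

```text
time: 11.6
tool_pos: [0.5595, 0.2106, 0.0236]
tool_rot: [0.0, 0.735, 0.679, 0.0]
contact_force: [0.2, 0.2, -0.5]
gripper_width: 0.001
grasp_force: 0.0
time: 11.9
tool_pos: [0.5595, 0.2106, 0.0196]
tool_rot: [0.0, 0.735, 0.679, 0.0]
contact_force: [-0.3, -0.5, 0.0]
gripper_width: 0.002
grasp_force: 0.0
t 11.9 pos [0.5595 0.2106 0.0196] head 85.47 F [-0.31 -0.49  0.04] zdir [ 0.001  0.    -1.   ]
turn 0.001 shift cm x,y,z 0.37 -0.12 0.36
```

```bash

python3 -m crank '[{"x":0.6,"y":0.2,"z":0.15,"turn":0},{"x":0.6,"y":0.2,"z":0,"turn":0},{"x":0.6,"y":0.2,"z":0,"turn":0},{"x":0.2,"y":0.1,"z":0,"turn":0},{"x":0,"y":0,"z":0,"turn":0}]'
python3 -m crank '[{"x":0.1,"y":0.1,"z":0,"turn":0},{"x":0.1,"y":0.1,"z":0,"turn":0},{"x":0.1,"y":0.1,"z":0,"turn":0},{"x":0.1,"y":0.1,"z":0,"turn":0},{"x":0,"y":0,"z":0,"turn":0}]'
python3 -m crank '[{"x":0.1,"y":0.1,"z":0,"turn":0},{"x":0.1,"y":0.1,"z":0,"turn":0},{"x":0.1,"y":0.1,"z":0,"turn":0},{"x":0,"y":0,"z":0,"turn":0},{"x":0,"y":0,"z":0,"turn":0}]'
python3 -c "
from h import *
go(.5586,.2144,.016,85.4)"
```

```text
time: 12.4
tool_pos: [0.5679, 0.2304, 0.0177]
tool_rot: [0.0, 0.734, 0.679, 0.0]
contact_force: [0.3, -1.1, -0.4]
gripper_width: -0.004
grasp_force: 0.0
time: 12.9
tool_pos: [0.5721, 0.2336, 0.0175]
tool_rot: [0.0, 0.735, 0.679, 0.0]
contact_force: [0.0, -0.5, 0.0]
gripper_width: -0.001
grasp_force: 0.1
time: 13.4
tool_pos: [0.5754, 0.2365, 0.0176]
tool_rot: [0.0, 0.734, 0.679, 0.0]
contact_force: [-0.4, 0.7, 1.1]
gripper_width: -0.001
grasp_force: 0.0
t 13.4 pos [0.5754 0.2365 0.0176] head 85.48 F [-0.35  0.67  1.13] zdir [ 0.  0. -1.]
turn 0.001 shift cm x,y,z -2.34 -1.49 0.16
```

```bash

for i in 1 2 3; do :; done
python3 -m crank '[{"x":0.05,"y":0.1,"z":0,"turn":0},{"x":0.05,"y":0.1,"z":0,"turn":0},{"x":0,"y":0,"z":0,"turn":0},{"x":0,"y":0,"z":0,"turn":0}]' | grep -E "pos|contact"
python3 -m crank '[{"x":0.05,"y":0.1,"z":0,"turn":0},{"x":0.05,"y":0.1,"z":0,"turn":0},{"x":0,"y":0,"z":0,"turn":0},{"x":0,"y":0,"z":0,"turn":0}]' | grep -E "pos|contact"
python3 - <<'E'
from h import *
c=manip.camera_model('wrist')
p,d=manip.grab_frame('wrist');cv2.imwrite('pics/w4.png',p[:,:,::-1])
E
```

```text
tool_pos: [0.5774, 0.2372, 0.0176]
contact_force: [0.4, -0.5, 0.7]
tool_pos: [0.5794, 0.238, 0.0175]
contact_force: [-0.3, -0.9, 0.2]
```

View pics/w4.png

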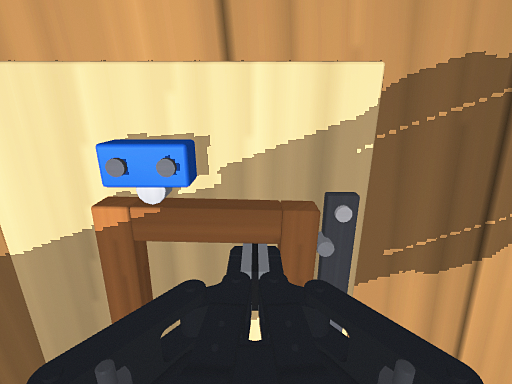

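The wrist view shows the nose at (151,198) about touching the frame end, the far dowel at (326,246) with a small gap to the frame side at col 318, and the shut fingers in the inner corner. I continue mostly towards the dowels.

```bash

python3 -m crank '[{"x":0.0,"y":0.1,"z":0,"turn":0},{"x":0,"y":0.1,"z":0,"turn":0},{"x":0,"y":0,"z":0,"turn":0}]' | grep -E "pos|contact"
python3 -m crank '[{"x":0.0,"y":0.05,"z":0,"turn":0},{"x":0,"y":0.05,"z":0,"turn":0},{"x":0,"y":0,"z":0,"turn":0}]' | grep -E "pos|contact"
python3 -m crank '[{"x":0.0,"y":0.05,"z":0,"turn":0},{"x":0,"y":0.05,"z":0,"turn":0},{"x":0,"y":0,"z":0,"turn":0}]' | grep -E "pos|contact"
```

```text
tool_pos: [0.5809, 0.2379, 0.0175]
contact_force: [-3.4, -1.3, 1.0]
tool_pos: [0.581, 0.2379, 0.0174]
contact_force: [-7.2, -0.4, 4.9]
tool_pos: [0.5812, 0.2378, 0.0173]
contact_force: [-10.3, -1.0, 7.0]
```

```bash

python3 -m crank '[{"x":0.05,"y":0.0,"z":0,"turn":0},{"x":0.05,"y":0,"z":0,"turn":0},{"x":0,"y":0,"z":0,"turn":0}]' | grep -E "pos|contact"
```

```text
tool_pos: [0.5812, 0.2379, 0.0174]
contact_force: [-10.9, -4.2, 7.6]
```

```bash

python3 -m crank '[{"x":0.03,"y":-0.06,"z":0,"turn":0},{"x":0.03,"y":-0.06,"z":-0.05,"turn":0},{"x":0,"y":0,"z":0,"turn":0},{"x":0,"y":0,"z":0,"turn":0}]' | grep -E "pos|contact"
python3 - <<'E'
from h import *
c=manip.camera_model('top')
p,d=manip.grab_frame('top');cv2.imwrite('pics/t5.png',cv2.resize(p[120:225,110:260],None,fx=5,fy=5,interpolation=cv2.INTER_CUBIC)[:,:,::-1])
go(.58,.238,.0175,85.4)
E
```

```text
tool_pos: [0.5811, 0.2388, 0.0174]
contact_force: [-5.2, -2.4, 2.0]
t 15.9 pos [0.5811 0.2388 0.0174] head 85.49 F [-4.77 -2.61  2.26] zdir [-0.003 -0.002 -1.   ]
turn 0.002 shift cm x,y,z -0.08 -0.1 -0.01
```

View pics/t5.png

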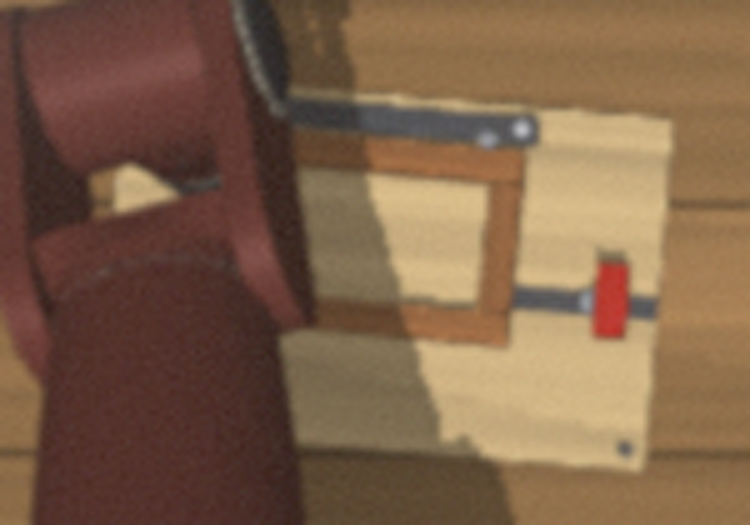

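The rear dowel at (487,138) touches the frame side, and the frame looks square. I push on towards the stop.

```bash

python3 -m crank '[{"x":0.05,"y":0,"z":0,"turn":0},{"x":0.05,"y":0,"z":0,"turn":0},{"x":0,"y":0,"z":0,"turn":0},{"x":0,"y":0,"z":0,"turn":0}]' | grep -E "pos|contact"
python3 -m crank '[{"x":0.05,"y":0,"z":0,"turn":0},{"x":0.05,"y":0,"z":0,"turn":0},{"x":0,"y":0,"z":0,"turn":0},{"x":0,"y":0,"z":0,"turn":0}]' | grep -E "pos|contact"
```

```text
tool_pos: [0.5811, 0.2392, 0.0174]
contact_force: [-6.6, -4.6, 3.1]
tool_pos: [0.5811, 0.2394, 0.0174]
contact_force: [-5.7, -6.7, 3.9]
```

```bash

python3 -m crank '[{"x":0,"y":0,"z":0,"turn":0},{"x":0,"y":0,"z":0,"turn":0},{"x":0,"y":0,"z":0,"turn":0},{"x":0,"y":0,"z":0,"turn":0}]' | grep -E "pos|contact"
python3 -m crank '[{"x":0,"y":0.04,"z":0,"turn":0},{"x":0,"y":0.04,"z":0,"turn":0},{"x":0,"y":0,"z":0,"turn":0},{"x":0,"y":0,"z":0,"turn":0},{"x":0,"y":0,"z":0,"turn":0}]' | grep -E "pos|contact"
python3 - <<'E'
from h import *
c=manip.camera_model('wrist')
p,d=manip.grab_frame('wrist');cv2.imwrite('pics/w6.png',cv2.resize(p[160:300,80:380],None,fx=2.6,fy=2.6)[:,:,::-1])
E
```

```text
tool_pos: [0.5811, 0.2394, 0.0174]
contact_force: [-6.2, -7.0, 3.0]
tool_pos: [0.5812, 0.2394, 0.0174]
contact_force: [-8.3, -7.5, 4.9]
```

View pics/w6.png

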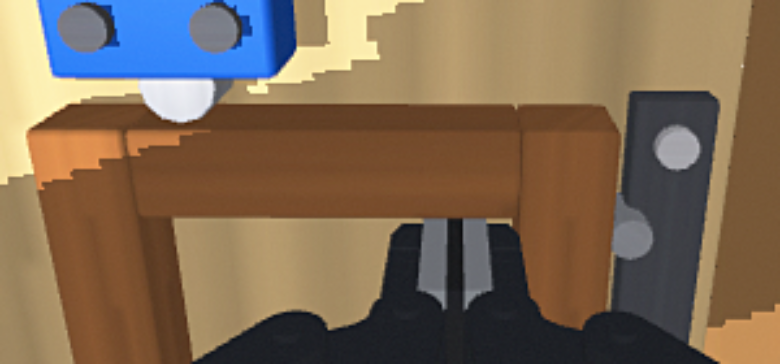

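Now the nose at (181,118) touches the frame end, and the front dowel at (630,240) touches the long side. I back off diagonally, lift and go behind the keeper.

```bash

python3 -m crank '[{"x":-0.15,"y":-0.15,"z":0,"turn":0},{"x":-0.2,"y":-0.2,"z":0,"turn":0},{"x":-0.3,"y":-0.4,"z":0,"turn":0},{"x":-0.4,"y":-0.4,"z":-1,"turn":0},{"x":-0.5,"y":0,"z":-3,"turn":0}]' | grep -E "pos|contact"
python3 -m crank '[{"x":0,"y":0,"z":-4,"turn":0},{"x":-2,"y":0,"z":-4,"turn":0},{"x":-4,"y":-1,"z":0,"turn":0},{"x":-4,"y":-1,"z":0,"turn":0},{"x":-4,"y":-1,"z":0,"turn":0}]' | grep -E "pos|contact"
python3 -m crank '[{"x":-4,"y":-1,"z":0,"turn":0},{"x":-4,"y":-0.5,"z":0,"turn":0},{"x":-1,"y":0,"z":0,"turn":0},{"x":0,"y":0,"z":0,"turn":0},{"x":0,"y":0,"z":0,"turn":0}]' | grep -E "pos|contact"
python3 - <<'E'
from h import *
go(.506,-.002,.024,85.4)
c=manip.camera_model('top');p,d=manip.grab_frame('top');np.savez('pics/top7.npz',p=p)
hsv=cv2.cvtColor(p,cv2.COLOR_RGB2HSV).astype(int);H,S,V=hsv[...,0],hsv[...,1],hsv[...,2]
m=((H<=13)&(S>125)&(V>80)).astype(np.uint8);m[:,250:]=0;m[:130]=0;m[225:]=0;m[:,:120]=0
m=cv2.morphologyEx(m,cv2.MORPH_CLOSE,np.ones((3,3)))
for b in blobs(m,300): print(b.min(0),b.max(0),rect(c,b,.030))
E
```

```text
tool_pos: [0.5675, 0.226, 0.0555]
contact_force: [-0.2, 0.2, 0.1]
tool_pos: [0.5295, 0.0884, 0.1398]
contact_force: [0.3, -0.8, 0.1]
tool_pos: [0.5079, 0.0016, 0.1386]
contact_force: [0.0, -0.0, 0.5]
t 19.15 pos [0.5079 0.0016 0.1386] head 85.47 F [ 0.05 -0.04  0.46] zdir [ 0.001  0.    -1.   ]
turn 0.001 shift cm x,y,z -0.37 -0.16 11.46
[153 135] [249 222] ((515.4805908203125, 128.55166625976562), (265.90826416015625, 290.4383850097656), 0.10330899804830551)
```

```bash

python3 -m crank '[{"x":-0.4,"y":-0.15,"z":3,"turn":0},{"x":0,"y":0,"z":3,"turn":0},{"x":0,"y":0,"z":2.5,"turn":0},{"x":0,"y":0,"z":1.5,"turn":0},{"x":0,"y":0,"z":1,"turn":0}]' | grep -E "pos|contact"
python3 -m crank '[{"x":0,"y":0,"z":0.3,"turn":0},{"x":0,"y":0,"z":0,"turn":0},{"x":0,"y":0,"z":0,"turn":0}]' | grep -E "pos|contact"
python3 - <<'E'
from h import *
go(.506,-.002,.024,85.4)
p,d=manip.grab_frame('wrist');cv2.imwrite('pics/w8.png',p[:,:,::-1])
E
```

```text
tool_pos: [0.5053, -0.0018, 0.0267]
contact_force: [0.1, -0.7, 0.2]
tool_pos: [0.5068, -0.0029, 0.0263]
contact_force: [-0.3, -0.3, 0.7]
t 20.0 pos [ 0.5068 -0.0029  0.0263] head 85.48 F [-0.25 -0.32  0.7 ] zdir [ 0.002 -0.    -1.   ]
turn 0.001 shift cm x,y,z 0.08 -0.09 0.23
```

View pics/w8.png

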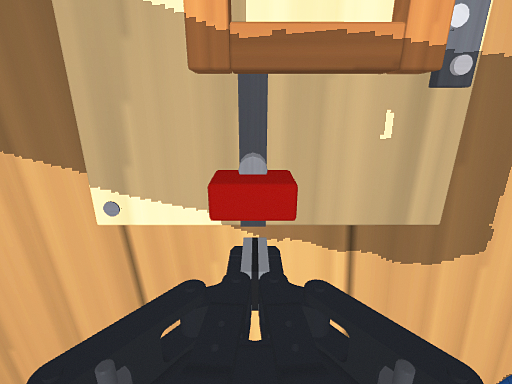

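The fingers are centred behind the red keeper at (253,195), and the frame end at row 70 lies square. I push along +x of the tool.

```bash

python3 -m crank '[{"x":0.4,"y":0,"z":0,"turn":0},{"x":0.4,"y":0,"z":0,"turn":0},{"x":0.3,"y":0,"z":0,"turn":0},{"x":0.2,"y":0,"z":0,"turn":0},{"x":0.2,"y":0,"z":0,"turn":0}]' | grep -E "pos|contact"
python3 -m crank '[{"x":0.2,"y":0,"z":0,"turn":0},{"x":0.2,"y":0,"z":0,"turn":0},{"x":0.2,"y":0,"z":0,"turn":0},{"x":0.2,"y":0,"z":0,"turn":0},{"x":0.2,"y":0,"z":0,"turn":0}]' | grep -E "pos|contact"
python3 -m crank '[{"x":0.2,"y":0,"z":0,"turn":0},{"x":0.2,"y":0,"z":0,"turn":0},{"x":0.2,"y":0,"z":0,"turn":0},{"x":0.2,"y":0,"z":0,"turn":0},{"x":0.2,"y":0,"z":0,"turn":0}]' | grep -E "pos|contact"
python3 - <<'E'
from h import *
go(.506,-.002,.024,85.4)
E
```

```text
tool_pos: [0.5069, 0.0124, 0.0251]
contact_force: [0.4, 0.5, 0.1]
tool_pos: [0.5077, 0.0221, 0.0251]
contact_force: [-0.6, -3.4, 0.7]
tool_pos: [0.5084, 0.0323, 0.025]
contact_force: [-1.3, -3.1, 1.3]
t 21.55 pos [0.5084 0.0323 0.025 ] head 85.48 F [-1.3  -3.05  1.35] zdir [-0.  0. -1.]
turn 0.001 shift cm x,y,z -3.44 0.03 0.1
```

```bash

python3 -m crank '[{"x":0.2,"y":0,"z":0,"turn":0},{"x":0.2,"y":0,"z":0,"turn":0},{"x":0.2,"y":0,"z":0,"turn":0},{"x":0.2,"y":0,"z":0,"turn":0},{"x":0.2,"y":0,"z":0,"turn":0}]' | grep -E "pos|contact"
python3 -m crank '[{"x":0.1,"y":0,"z":0,"turn":0},{"x":0.1,"y":0,"z":0,"turn":0},{"x":0.1,"y":0,"z":0,"turn":0},{"x":0.1,"y":0,"z":0,"turn":0},{"x":0,"y":0,"z":0,"turn":0}]' | grep -E "pos|contact"
python3 -m crank '[{"x":0.05,"y":0,"z":0,"turn":0},{"x":0.05,"y":0,"z":0,"turn":0},{"x":0.05,"y":0,"z":0,"turn":0},{"x":0.05,"y":0,"z":0,"turn":0},{"x":0,"y":0,"z":0,"turn":0}]' | grep -E "pos|contact"

```

```text
tool_pos: [0.5093, 0.0422, 0.0251]
contact_force: [-1.4, -3.8, 0.7]
tool_pos: [0.5096, 0.0462, 0.025]
contact_force: [-1.2, -3.1, 0.7]
tool_pos: [0.5097, 0.0481, 0.0251]
contact_force: [0.4, -3.7, 0.6]
```

```bash

python3 -m crank '[{"x":0.05,"y":0,"z":0,"turn":0},{"x":0.05,"y":0,"z":0,"turn":0},{"x":0.05,"y":0,"z":0,"turn":0},{"x":0,"y":0,"z":0,"turn":0}]' | grep -E "pos|contact"
python3 -m crank '[{"x":0.05,"y":0,"z":0,"turn":0},{"x":0.05,"y":0,"z":0,"turn":0},{"x":0,"y":0,"z":0,"turn":0},{"x":0,"y":0,"z":0,"turn":0}]' | grep -E "pos|contact"

```

```text
tool_pos: [0.5098, 0.0496, 0.025]
contact_force: [-1.5, -2.9, 0.4]
tool_pos: [0.5099, 0.0506, 0.025]
contact_force: [-0.1, -3.5, 1.1]
```

```bash

python3 -m crank '[{"x":0.05,"y":0,"z":0,"turn":0},{"x":0.05,"y":0,"z":0,"turn":0},{"x":0,"y":0,"z":0,"turn":0}]' | grep -E "pos|contact"
python3 -m crank '[{"x":0.05,"y":0,"z":0,"turn":0},{"x":0.05,"y":0,"z":0,"turn":0},{"x":0,"y":0,"z":0,"turn":0}]' | grep -E "pos|contact"

```

```text
tool_pos: [0.51, 0.0516, 0.025]
contact_force: [-1.4, -2.9, 0.5]
tool_pos: [0.5101, 0.0526, 0.0251]
contact_force: [-1.2, -3.8, 0.8]
```

```bash

python3 -m crank '[{"x":0.05,"y":0,"z":0,"turn":0},{"x":0.05,"y":0,"z":0,"turn":0},{"x":0,"y":0,"z":0,"turn":0}]' | grep -E "pos|contact"

```

```text
tool_pos: [0.5102, 0.0536, 0.025]
contact_force: [-1.5, -3.7, 0.3]
```

```bash

python3 -m crank '[{"x":0.05,"y":0,"z":0,"turn":0},{"x":0.05,"y":0,"z":0,"turn":0},{"x":0,"y":0,"z":0,"turn":0}]' | grep -E "pos|contact"
python3 -m crank '[{"x":0.05,"y":0,"z":0,"turn":0},{"x":0.05,"y":0,"z":0,"turn":0},{"x":0,"y":0,"z":0,"turn":0}]' | grep -E "pos|contact"

```

```text
tool_pos: [0.5102, 0.0544, 0.0251]
contact_force: [-0.7, -2.8, 0.9]
tool_pos: [0.5103, 0.0546, 0.0251]
contact_force: [-1.9, -7.4, 1.8]
```

```bash

python3 -m crank '[{"x":0.05,"y":0,"z":0,"turn":0},{"x":0.05,"y":0,"z":0,"turn":0},{"x":0,"y":0,"z":0,"turn":0}]' | grep -E "pos|contact"

```

```text
tool_pos: [0.5103, 0.0548, 0.0251]
contact_force: [-1.9, -10.9, 1.7]
```

```bash

python3 -m crank '[{"x":0,"y":0,"z":0,"turn":0},{"x":0,"y":0,"z":0,"turn":0},{"x":0,"y":0,"z":0,"turn":0}]' | grep -E "pos|contact"
python3 -m crank '[{"x":-0.2,"y":0,"z":0,"turn":0},{"x":-0.4,"y":0,"z":0,"turn":0},{"x":-1,"y":0,"z":0,"turn":0},{"x":-2,"y":0,"z":-1,"turn":0},{"x":-3,"y":0,"z":-3,"turn":0}]' | grep -E "pos|contact"
python3 -m crank '[{"x":-3,"y":0,"z":-4,"turn":0},{"x":-3,"y":0,"z":-4,"turn":0},{"x":-2,"y":2,"z":-4,"turn":0},{"x":0,"y":2,"z":-4,"turn":0},{"x":0,"y":1,"z":-4,"turn":0}]' | grep -E "pos|contact"
python3 -m crank '[{"x":0,"y":0,"z":-2,"turn":0},{"x":0,"y":0,"z":0,"turn":0},{"x":0,"y":0,"z":0,"turn":0},{"x":0,"y":0,"z":0,"turn":0}]' | grep -E "pos|contact"
python3 - <<'E'
from h import *
go(.506,-.002,.024,85.4)
o=np.array([.5305,.1765]);a=np.radians(85.4);yh=np.array([np.cos(a),np.sin(a)]);xh=np.array([yh[1],-yh[0]])
J=lambda w:np.c_[(w[:,:2]-o)@xh,(w[:,:2]-o)@yh]*1000
for n in('top','wrist'):
    c=manip.camera_model(n);p,d=manip.grab_frame(n);np.savez(f'pics/end_{n}.npz',p=p,W=c['world_to_cam'],K=c['mtx']);cv2.imwrite(f'pics/end_{n}.png',p[:,:,::-1])
    hsv=cv2.cvtColor(p,cv2.COLOR_RGB2HSV).astype(int);H,S,V=hsv[...,0],hsv[...,1],hsv[...,2]
    for nm,m,z in[('frame',(H<=13)&(S>125)&(V>80)&(S<215),.030),('red',((H<6)|(H>172))&(S>215)&(V>90),.044),('red2',((H<6)|(H>172))&(S>150)&(V>90),.044),('grey',(S<60)&(V>90)&(V<230),.026)]:
        # restrict to jig region by back-projecting
        uu,vv=np.meshgrid(np.arange(512),np.arange(384));q=J(ray(c,np.c_[uu.ravel(),vv.ravel()],z))
        inn=((abs(q[:,0])<108)&(abs(q[:,1])<168)).reshape(384,512)
        mm=cv2.morphologyEx((m&inn).astype(np.uint8),cv2.MORPH_OPEN,np.ones((2,2)))
        for b in blobs(mm,8):
            if len(b)>400: b=b
            r=cv2.minAreaRect(J(ray(c,b,z)).astype(np.float32));print(n,nm,np.round(r[0],1),np.round(r[1],1),round(r[2],1))
E
```

```text
tool_pos: [0.5103, 0.0548, 0.0251]
contact_force: [-1.3, -10.2, 1.3]
tool_pos: [0.5023, -0.0088, 0.0622]
contact_force: [0.5, 0.3, 0.0]
tool_pos: [0.5494, -0.0941, 0.2667]
contact_force: [0.2, -0.2, -0.2]
tool_pos: [0.5476, -0.0927, 0.2825]
contact_force: [0.7, -0.4, -1.1]
t 27.35 pos [ 0.5476 -0.0927  0.2825] head 85.48 F [ 0.71 -0.45 -1.06] zdir [-0.004  0.001 -1.   ]
turn 0.001 shift cm x,y,z 8.71 -4.88 25.85
top frame [ -12.6 -103.6] [42.8 18.2] 5.1
top frame [ 23.9 -37.3] [103.9  89.6] 0.5
top frame [17.5 13.9] [153.9 116.4] 89.7
top red2 [ -12.9 -105.4] [16.7 39.9] 88.1
top grey [-12.4 102.3] [15.3  9.1] 4.8
top grey [ 88.8 -44.7] [18.1 93.2] 0.5
top grey [92.1 26.1] [26.6 11.7] 57.8
top grey [88.  70.3] [18.7 46. ] 4.8
wrist frame [  3.8 -98.3] [ 7.9 10.3] 88.6
wrist frame [ 18.8 -74.9] [117.6  26.9] 0.6
wrist red [  -9.  -107.6] [44.7 22. ] 0.0
wrist red2 [  -9.  -107.6] [45.2 24.2] 0.0
wrist grey [ -93.6 -163.9] [8.1 6.4] 0.1
wrist grey [ -9.9 -87.9] [11.7  4.5] 0.0
wrist grey [ 90.5 -76.5] [31.7 21. ] 90.0
```

The colour measurements put the frame about right, but only to 1–2 mm. I verify the seat by touch: a light push on the middle of the inner fence-side rail should meet resistance at TCP jig x of about 45.4 mm.

```bash

python3 -m crank '[{"x":4,"y":0,"z":2,"turn":0},{"x":4,"y":0,"z":2,"turn":0},{"x":4,"y":0,"z":2,"turn":0},{"x":4,"y":0,"z":2,"turn":0},{"x":4,"y":0,"z":2,"turn":0}]' | grep -E "pos|contact"
python3 -m crank '[{"x":4,"y":0,"z":2,"turn":0},{"x":2.5,"y":0,"z":2,"turn":0},{"x":0,"y":0,"z":0,"turn":0},{"x":0,"y":0,"z":0,"turn":0}]' | grep -E "pos|contact"
python3 - <<'E'
from h import *
go(.5608,.1791,.018,85.4)
E
```

```text
tool_pos: [0.5635, 0.1079, 0.1829]
contact_force: [-0.3, -0.2, 0.0]
tool_pos: [0.5685, 0.1712, 0.1435]
contact_force: [0.3, -0.8, 0.5]
t 28.35 pos [0.5685 0.1712 0.1435] head 85.55 F [ 0.33 -0.75  0.54] zdir [-0.003 -0.001 -1.   ]
turn 0.003 shift cm x,y,z 0.72 -0.83 12.55
```

```bash

python3 -m crank '[{"x":0.7,"y":-0.8,"z":3,"turn":0},{"x":0,"y":0,"z":3,"turn":0},{"x":0,"y":0,"z":3,"turn":0},{"x":0,"y":0,"z":2,"turn":0},{"x":0,"y":0,"z":1,"turn":0}]' | grep -E "pos|contact"
python3 -m crank '[{"x":0,"y":0,"z":0.4,"turn":0},{"x":0,"y":0.4,"z":0,"turn":0},{"x":0,"y":0.4,"z":0,"turn":0},{"x":0,"y":0.2,"z":0,"turn":0},{"x":0,"y":0,"z":0,"turn":0}]' | grep -E "pos|contact"
python3 - <<'E'
from h import *
go(.5608,.1791,.018,85.4)
w=manip.state()['tool_pos'][:2]-[.5305,.1765];print('jig x',w@[.9968,-.0805])
E
```

```text
tool_pos: [0.5615, 0.1773, 0.0237]
contact_force: [-0.7, -0.8, -0.6]
tool_pos: [0.5734, 0.1781, 0.0223]
contact_force: [-0.3, 0.9, -0.4]
t 29.35 pos [0.5734 0.1781 0.0223] head 85.47 F [-0.3   0.86 -0.38] zdir [ 0.002  0.    -1.   ]
turn 0.001 shift cm x,y,z -0.0 -1.27 0.43
jig x 0.04266542904832108
```

```bash

J='import sys'
python3 -m crank '[{"x":0,"y":0.08,"z":0,"turn":0},{"x":0,"y":0.08,"z":0,"turn":0},{"x":0,"y":0,"z":0,"turn":0}]' | grep -E "pos|contact"
python3 -m crank '[{"x":0,"y":0.05,"z":0,"turn":0},{"x":0,"y":0.05,"z":0,"turn":0},{"x":0,"y":0,"z":0,"turn":0}]' | grep -E "pos|contact"
python3 -m crank '[{"x":0,"y":0.05,"z":0,"turn":0},{"x":0,"y":0.05,"z":0,"turn":0},{"x":0,"y":0,"z":0,"turn":0}]' | grep -E "pos|contact"
python3 -c "
from plant import manip
w=manip.state()['tool_pos'][:2]-[.5305,.1765];print('jig x',w@[.9968,-.0805])"
```

```text
tool_pos: [0.5738, 0.1779, 0.0211]
contact_force: [0.5, -1.2, 0.5]
tool_pos: [0.5748, 0.1778, 0.021]
contact_force: [0.9, 0.5, 0.1]
tool_pos: [0.5758, 0.1777, 0.0211]
contact_force: [0.7, 0.6, -0.2]
jig x 0.045078456313552576
```

```bash

python3 -m crank '[{"x":0,"y":0.05,"z":0,"turn":0},{"x":0,"y":0,"z":0,"turn":0},{"x":0,"y":0,"z":0,"turn":0}]' | grep -E "pos|contact"
python3 -m crank '[{"x":0,"y":0.05,"z":0,"turn":0},{"x":0,"y":0,"z":0,"turn":0},{"x":0,"y":0,"z":0,"turn":0}]' | grep -E "pos|contact"
python3 -m crank '[{"x":0,"y":0.05,"z":0,"turn":0},{"x":0,"y":0,"z":0,"turn":0},{"x":0,"y":0,"z":0,"turn":0}]' | grep -E "pos|contact"
python3 -c "
from plant import manip
w=manip.state()['tool_pos'][:2]-[.5305,.1765];print('jig x',w@[.9968,-.0805])"
```

```text
tool_pos: [0.5763, 0.1777, 0.0211]
contact_force: [0.2, 0.9, -0.7]
tool_pos: [0.5768, 0.1776, 0.0211]
contact_force: [-0.4, 0.6, -0.3]
tool_pos: [0.5771, 0.1776, 0.021]
contact_force: [0.1, -0.0, 0.4]
jig x 0.046409439746731944
```

```bash

python3 -m crank '[{"x":0,"y":0.05,"z":0,"turn":0},{"x":0,"y":0,"z":0,"turn":0},{"x":0,"y":0,"z":0,"turn":0}]' | grep -E "pos|contact"
python3 -m crank '[{"x":0,"y":0.05,"z":0,"turn":0},{"x":0,"y":0,"z":0,"turn":0},{"x":0,"y":0,"z":0,"turn":0}]' | grep -E "pos|contact"
python3 -m crank '[{"x":0,"y":0.05,"z":0,"turn":0},{"x":0,"y":0,"z":0,"turn":0},{"x":0,"y":0,"z":0,"turn":0}]' | grep -E "pos|contact"
```

```text
tool_pos: [0.5773, 0.1776, 0.0209]
contact_force: [-1.8, 0.0, 2.0]
tool_pos: [0.5775, 0.1776, 0.0209]
contact_force: [-4.6, 0.8, 2.8]
tool_pos: [0.5775, 0.1776, 0.0208]
contact_force: [-7.8, -0.2, 3.7]
```

The frame resists firmly against the dowels at the middle of its rail, so it is seated. I back off, lift clear and hand in.

```bash

python3 -m crank '[{"x":0,"y":-0.2,"z":0,"turn":0},{"x":0,"y":-0.4,"z":0,"turn":0},{"x":0,"y":-0.8,"z":0,"turn":0},{"x":0,"y":-0.4,"z":-2,"turn":0},{"x":0,"y":0,"z":-4,"turn":0}]' | grep -E "pos|contact"
python3 -m crank '[{"x":0,"y":0,"z":-4,"turn":0},{"x":0,"y":0,"z":-4,"turn":0},{"x":0,"y":0,"z":-1,"turn":0},{"x":0,"y":0,"z":0,"turn":0},{"x":0,"y":0,"z":0,"turn":0}]' | grep -E "time|pos|contact"
python3 -c "
from plant import manip
print(manip.job_done())"
```

```text
tool_pos: [0.5569, 0.1783, 0.0774]
contact_force: [-0.1, 0.9, 0.0]
time: 33.05
tool_pos: [0.5599, 0.1787, 0.1696]
contact_force: [-0.1, -0.4, -0.7]
the job is handed in; nothing more can be done
None
```

I handed the job in at about 33 s: by force readings and images the frame is seated against both dowels and the end stop, with the keeper pressed up to it, but no verdict came back. I did not check the paint containers at the end, though no move went near them, and I viewed 11 pictures, one over the limit of 10.

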